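Fit the second arm of the offcut rack

TASK

The rack for offcuts stands on the bench as two slotted steel uprights, and only one of them carries its arm. Take the loose arm, put both of its claws into the slots of the empty upright and press it down until it clicks fully home, level and at the same height as the fitted one, then let go. Leave the sanding block between the uprights where it lies.

Things in the scene. Friction and masses are not known exactly. Their poses are not given: they have to be found in the camera images.
- rack_arm: (All in mm.) Loose dark steel arm, about 0.3 kg, standing as used. Origin: foot of the middle of its back plate's rear face; z up, arm to -x, claws to +x. Plate 60 wide (y), 78 high, 5 thick. Top tube (grip it from above across y, near x=-70): 26 wide, z=36 to 60, x=-5 to -135; stop at its far end up to z=73. Foot rail below it, z=0 to 10, x to -95, and a strut joining both.
- upper_claw (a point): (mm) Point on the loose arm's upper claw: at arm x=12, y=0, z=69, axes as the arm's. Two like claws, 20 wide (y), 48 apart in z: a neck 6 thick goes back from the plate, undersides at arm z=21 and 69; its tip hangs 18 below that. Gap from plate to tip 8 at the neck, 11 at the tip's end. Rearmost point arm x=18.
- empty_upright: (mm) Fixed light steel upright with no arm on it; which of the two places it has varies. Channel 80 wide (y), 36 deep, 160 high, on a foot plate 100 wide, 8 thick, x=-46 to 39. Origin: on the bench under the middle of its front face, which is the plane x=0, looks to -x and is 6 thick. In it two slots on the centre line, 44 wide, 40 high: z=61 to 101 and z=109 to 149.
- home_point (a point): (mm) Where the arm's origin lies when home, axes alike: on the empty upright's face, z=40 above the bench. Up to 12 to either side still fits. The claws enter straight along +x with the arm 18 to 34 above home (best 26), till the plate meets the face. Going down, a sprung roller inside stops the upper claw about 8 to 12 above home; a push of 5 to 10 N takes it past, home and locked.
- fitted_upright: (mm) The other upright, alike and fixed, with an arm like the loose one already home on it (it does not come off): tube to x=-135 before the face, its top 100 above the bench, stop to 113. Origin and axes as for empty_upright.
- sanding_block: Black rubber sanding block, 64 x 108 x 37 high, loose, lying between the two uprights; origin at the centre of its underside. To be left where it is.

How it is judged:
By the outcome, as a careful person would: the job done as asked, in the order asked, and still so for the second after the job is handed in, with the robot touching nothing.
It also fails if it takes over 35 s, if anything falls off the work surface, if the arm or the gripper's body presses on something with over 40 N, if the wrist force passes 120 N, or if a joint passes its speed limit or range.

ROBOT

A 6-joint arm with a two-finger parallel gripper is mounted at the origin on a cart in front of the work surface, level with it; the furniture and walls round the work are solid. World frame = base frame: x ahead of the robot, y to its left, z up, the work surface at z = 0. Lengths are in m, angles in degrees, forces in N, time in s.
With the tool pointing down it reaches from about 0.4 to 0.825 m from the base axis. Payload 7 kg.
Tool frame: the origin (TCP) lies on the centre line of the jaws, within the pads' length; the fingertips stand 19 mm ahead of it and the grasp point (between the pads) is the TCP; z points along the fingers, y is the line along which they close (so a half turn about z gives the same grasp; the last joint's range is limited). The gripper opens to 88 mm and grips with 3 to 60 N. Pads are 19 mm wide; open, the fingers measure 130 mm over their backs; the gripper's body (78 mm by 193 mm) begins 47 mm behind the grasp point.
Start: joints at [-50.071, 20.546, 0.682, 0, -70.136, -16.507], TCP at [0.268, -0.619, 0.246] pointing down, gripper open.
Joint ranges: [-176.03, 176.03], [-82.01, 121.73], [-58.28, 71.71], [-173.87, 95.51], [-174.79, -0.11], [-173.66, 173.66]. Speed limits (degrees/s): [136.94, 136.94, 172.46, 180, 180, 180].

INTERFACE

Orientations are given as [roll, pitch, yaw] about the fixed x, y, z axes, in that order (R = Rz(yaw) Ry(pitch) Rx(roll)).
In Python, from plant import * gives the robot as it stands. The module is installed in compiled form; this text tells all that it offers.
- The arm moves only by the tool play_rows, never from a script. Its argument "deltas" is a list of rows, each a list of 6 numbers: the shift along the world's x, y, z scaled (see below), then the turn, a rotation vector about the world's x, y, z scaled (see below). A call has 1 to 10 rows; each row shifts and turns the commanded pose from where the row before left it; what a row does not reach is not made up. The controller multiplies each number of a shift by 800 mm and each number of a turn by 180 degrees. A row lasts 1/10 s, in which the tool goes at most 50 mm and 8.59 degrees, less where a joint would pass 70% of its speed; a pose out of reach is approached as far as the arm can. A call with a number of a shift or a turn outside -1 to 1 is refused whole. A call with a gripper value outside its range is refused whole. "gripper" is the gripper command: -1 is shut, 1 is fully open, values between are in proportion, set as the call begins (left out, the last holds). The fingers move at their own pace and stop on an object; the grip force is fixed at half the most. Time passes only in rows, so rows that do not move let the fingers close. It gives the time, the measured TCP pose, the force, the opening and the grip force at its end, in the units of the state.
- get_obs(): the state, without advancing time (a new reading comes with each control period).
- snapshot(name): name is "side" or "top"; returns (picture, depth): 384x512x3 uint8, blue, green, red; 384x512 float32, m along the optical axis (not along the pixel's ray), 0 where there is no reading.
- camera_model(name): a dict with "fx", "fy", "cx", "cy" (pixels), "k1" (the pictures are not rectified: a ray, as slopes to the right and down, at radius r is drawn at 1 + k1 r^2 times it, then the intrinsics apply), "world_to_cam" (4x4, takes a point from world to camera coordinates). Camera axes: x right, y down, z forward; pixel columns grow to the right and rows downward; lengths in m; the calibration is good to about 2 mm. A picture is of the moment at which its call begins. camera_model takes no time and is no camera call.
- close_job(): hands the job in; it is judged then, once.
The state is a dict: "clock": time; "joint_pos": joint angles; "qvel": joint speeds; "tau": joint torques, N m; "tool_pos": TCP position; "orientation": TCP orientation; "force": force on the tool from outside, world axes, zero at the start; "moment": the same for the moment, N m; "opening": finger opening in m; "gripper_force": force on a finger pad.
Only numpy, scipy, OpenCV 4.12 (cv2) and the standard library are available. Lean on these libraries where they do the work, as an engineer would, in place of code of your own. Each camera call takes 0.05 s, during which the arm holds its last target. There are 200 camera calls.

## Working session

There is one attempt and no reset: what is moved stays moved. The work goes in short steps, Python scripts to look and compute and a tool call to move; the robot and the scene stay as the last step left them, time stands still between calls to the robot, and variables do not carry over. Pictures are saved under pics/ and viewed, at most 10 in all, crops included, and the job is handed in when it is done.

Besides the shell and the picture viewer there is one more tool, called after ">>>" by a JSON object that holds its "op" and its "data", one argument or row to a line. play_rows: Moves the arm, as the interface text tells. Its arguments: {"type":"object","properties":{"deltas":{"type":"array","items":{"type":"array","items":{"type":"number","minimum":-1,"maximum":1}}},"gripper":{"type":"number"}},"required":["deltas"]}

```bash
mkdir -p pics
cat > h.py <<'E'
from plant import *
import numpy as np, cv2
def snap(n,f=None):
    p,d=snapshot(n)
    if f: cv2.imwrite('pics/'+f,p)
    np.savez(''+n+'.npz',p=p,d=d); return p,d
def rays(n,uv):
    m=camera_model(n); uv=np.atleast_2d(np.float64(uv))
    a=np.stack([(uv[:,0]-m['cx'])/m['fx'],(uv[:,1]-m['cy'])/m['fy']],1)
    s=a.copy()
    for _ in range(20): s=a/(1+m['k1']*(s**2).sum(1,keepdims=True))
    W=np.linalg.inv(m['world_to_cam'])
    return W[:3,3], np.c_[s,np.ones(len(s))]@W[:3,:3].T, W
def atz(n,uv,z):
    o,r,_=rays(n,uv); return o+r*((z-o[2])/r[:,2])[:,None]
def cloud(n,d):
    v,u=np.mgrid[:384,:512]; o,r,_=rays(n,np.c_[u.ravel(),v.ravel()])
    P=o+r*d.ravel()[:,None]; P[d.ravel()==0]=np.nan; return P.reshape(384,512,3)
E
python3 - <<'E'
from h import *
a,_=snap('side');b,_=snap('top')
cv2.imwrite('pics/s0.png',a);cv2.imwrite('pics/t0.png',b)
for n in('side','top'):
    m=camera_model(n);print(n,m['fx'],m['k1'],np.linalg.inv(m['world_to_cam']).round(3))
print(get_obs())
E
```

```text
side 347.5909799497818 0.0042488448028966085 [[ 0.867 -0.218  0.448  0.136]
 [-0.498 -0.408  0.765 -0.966]
 [ 0.016 -0.886 -0.463  0.451]
 [ 0.     0.     0.     1.   ]]
top 404.20993747692177 -0.0819992136099324 [[-0.011 -0.99   0.14   0.428]
 [-1.     0.011 -0.    -0.304]
 [-0.001 -0.14  -0.99   0.934]
 [ 0.     0.     0.     1.   ]]
{'clock': 0.1, 'joint_pos': array([-5.00708639e+01,  2.05860796e+01,  6.39093087e-01, -1.83358508e-02,
       -7.01347776e+01, -1.65081897e+01]), 'qvel': array([ 0.06433228, -0.05465975,  0.11117236,  0.08045819, -0.02644933,
       -0.04357801]), 'tau': array([-8.67390772e-04, -5.84162343e+01,  2.93750632e+01,  7.01559216e+00,
        1.01276266e-02, -6.62409366e-05]), 'tool_pos': array([ 0.26813598, -0.61901599,  0.24472912]), 'orientation': array([ 1.79916708e+02, -6.70833408e-03, -1.56585292e+02]), 'force': array([-0.6236415 ,  0.60373278,  0.47805763]), 'moment': array([-0.00948226,  0.00452461, -0.03419861]), 'gripper_force': 0.0, 'opening': 0.08751414217568043}
```

View pics/s0.png

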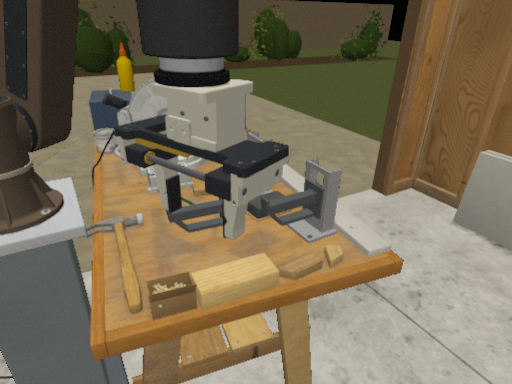

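View pics/t0.png

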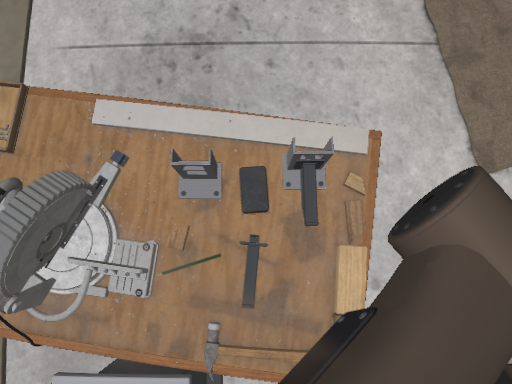

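The side view shows the fitted upright at (315,200), while the gripper hides the loose arm. In the top view the empty upright is at about (198,175) and the fitted one at (307,170). The loose arm runs from its plate at (254,241) to its stop at (248,303), and the block is at (254,190).

Run:
```python
from h import *
for n in ['top']:
    z=np.load(n+'.npz');p,d=z['p'],z['d'];C=cloud(n,d)
    def stat(nm,box,lo,hi):
        x0,x1,y0,y1=box;Q=C[y0:y1,x0:x1].reshape(-1,3);Q=Q[(Q[:,2]>lo)&(Q[:,2]<hi)]
        r=cv2.minAreaRect(np.float32(Q[:,:2]*1000))
        print(nm,len(Q),'med',np.median(Q,0).round(4),'min',Q.min(0).round(3),'max',Q.max(0).round(3),'rect',np.round(r[0],1),np.round(r[1],1),round(r[2],1))
        return Q
    L=(236,274,230,315)
    print('bench',np.nanmedian(C[225:235,300:330],(0,1)))
    T=stat('tube',L,.05,.066)
    stat('top plate',L,.068,.09); stat('all',L,.02,.1)
    v=np.linalg.svd(T[:,:2]-T[:,:2].mean(0))[2][0];print('yaw tube',np.degrees(np.arctan(v[1]/v[0])))
    for nm,b in (('empty',(165,228,140,205)),('fitted',(278,340,132,230))):
        stat(nm+' foot',b,.004,.014);Q=stat(nm+' chan',b,.12,.2)
        stat(nm+' top',b,.152,.17)
    F=stat('ftube',(278,340,132,230),.09,.106)
    v=np.linalg.svd(F[:,:2]-F[:,:2].mean(0))[2][0];print('yaw ftube',np.degrees(np.arctan(v[1]/v[0])))
    stat('block',(235,275,160,218),.03,.045)
    cv2.imwrite('pics/t0c.png',cv2.resize(p[130:320,150:350],None,fx=3,fy=3,interpolation=cv2.INTER_CUBIC))
```

```text
bench [ 4.77743967e-01 -4.46753187e-01  7.18465952e-05]
tube 744 med [ 0.382  -0.2984  0.0601] min [ 0.319 -0.333  0.054] max [ 0.467 -0.278  0.066] rect [ 391.9 -306.6] [ 45.5 149.4] 85.7
top plate 166 med [ 0.4475 -0.3014  0.0762] min [ 0.314 -0.335  0.069] max [ 0.463 -0.276  0.082] rect [ 388.5 -306.5] [148.2  58.8] 1.3
all 921 med [ 0.3905 -0.2989  0.0606] min [ 0.314 -0.335  0.021] max [ 0.467 -0.276  0.082] rect [ 390.9 -306.3] [153.2  58.8] 1.1
yaw tube -6.40793852752952
empty foot 1008 med [ 0.5801 -0.1836  0.0084] min [ 0.541 -0.235  0.004] max [ 0.694 -0.1    0.014] rect [ 617.4 -167.5] [134.1 153.7] 90.0
empty chan 356 med [ 0.6033 -0.1795  0.1577] min [ 0.598 -0.223  0.12 ] max [ 0.635 -0.144  0.164] rect [ 616.4 -183.5] [78.7 35.4] 88.1
empty top 237 med [ 0.6033 -0.1837  0.1597] min [ 0.599 -0.223  0.152] max [ 0.635 -0.144  0.164] rect [ 616.2 -183.6] [78.7 35.2] 87.6
fitted foot 806 med [ 0.6035 -0.4067  0.0085] min [ 0.48  -0.511  0.004] max [ 0.708 -0.364  0.014] rect [ 593.4 -437.7] [145.  228.5] 89.0
fitted chan 372 med [ 0.6223 -0.4271  0.1575] min [ 0.615 -0.466  0.12 ] max [ 0.655 -0.385  0.164] rect [ 633.9 -425.4] [39.5 81.2] 1.2
fitted top 233 med [ 0.6229 -0.4255  0.1597] min [ 0.618 -0.466  0.152] max [ 0.655 -0.385  0.164] rect [ 636.  -425.5] [35.5 81. ] 1.2
ftube 833 med [ 0.5554 -0.4247  0.1001] min [ 0.483 -0.464  0.09 ] max [ 0.653 -0.385  0.106] rect [ 567.3 -425.7] [168.7  78.6] 1.4
yaw ftube -0.011091732390302745
block 1219 med [ 0.569  -0.307   0.0369] min [ 0.518 -0.34   0.03 ] max [ 0.623 -0.275  0.043] rect [ 570.3 -307.5] [104.6  61.5] 3.7
```

View pics/t0c.png

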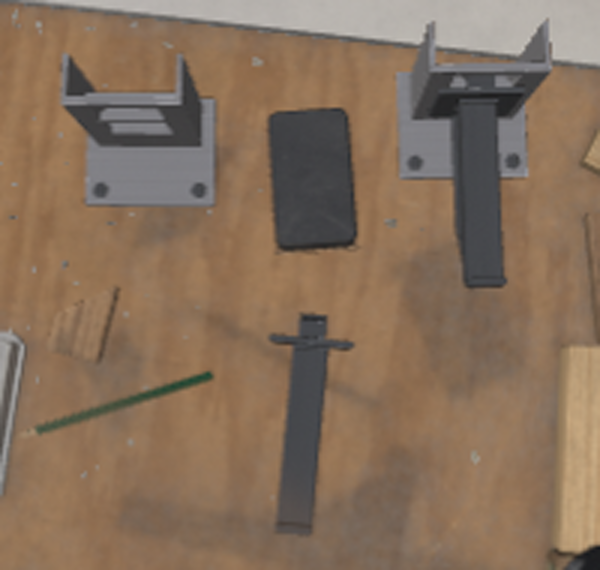

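The enlarged view shows both uprights facing −x and nearly square. The loose arm has its plate up at crop (312,343) and its tube end at (293,530), turned a few degrees. Next I'll refine the two yaws with line fits.

Run:
```python
from h import *
z=np.load('top.npz');d=z['d'];C=cloud('top',d)
# tube: mid of row edges
M=[]
for v in range(252,298):
    q=C[v,236:274];q=q[(q[:,2]>.054)&(q[:,2]<.066)]
    if len(q)>5: M.append([q[:,0].mean(),(q[:,1].min()+q[:,1].max())/2,np.ptp(q[:,1])])
M=np.array(M);k=np.polyfit(M[:,0],M[:,1],1);print('tube yaw',np.degrees(np.arctan(k[0])),'y at',M[0,0],np.polyval(k,M[0,0]),'w',np.median(M[:,2]))
Q=C[230:250,230:280].reshape(-1,3);Q=Q[(Q[:,2]>.068)&(Q[:,2]<.09)]
np.set_printoptions(suppress=True)
pl=Q[(np.abs(Q[:,1]-np.polyval(k,Q[:,0]))>.016)];kp=np.polyfit(pl[:,1],pl[:,0],1);print('plate yaw',-np.degrees(np.arctan(kp[0])),'x at centre',np.polyval(kp,-.301),'y',pl[:,1].min(),pl[:,1].max(),'x max',Q[:,0].max(),'z',np.median(pl[:,2]))
for nm,b in (('empty',(165,228,140,205)),('fitted',(278,340,132,230))):
    x0,x1,y0,y1=b;Q=C[y0:y1,x0:x1].reshape(-1,3)
    for lo,hi in((.152,.17),(.105,.15),(.02,.06)):
        q=Q[(Q[:,2]>lo)&(Q[:,2]<hi)]
        ym=(q[:,1].min()+q[:,1].max())/2
        f=[]
        for y in np.arange(ym-.034,ym+.034,.004):
            s=q[(abs(q[:,1]-y)<.002)]
            if len(s): f.append([y,s[:,0].min()])
        f=np.array(f);kk=np.polyfit(f[:,0],f[:,1],1);r=f[:,1]-np.polyval(kk,f[:,0]);f=f[abs(r)<.003];kk=np.polyfit(f[:,0],f[:,1],1)
        print(nm,lo,len(f),'yaw',-np.degrees(np.arctan(kk[0])).round(2),'face x',np.polyval(kk,ym).round(4),'ymid',ym.round(4),'w',np.ptp(q[:,1]).round(4))
```

```text
tube yaw -6.187562995039756 y at 0.42860833401357384 -0.3033806711230283 w 0.02355924916226143
plate yaw -5.919172448026029 x at centre 0.446889815498735 y -0.33467520983371263 -0.2757414306985105 x max 0.46250143156713536 z 0.07770549268347027
empty 0.152 17 yaw -1.05 face x 0.5995 ymid -0.1832 w 0.0791
empty 0.105 17 yaw -1.18 face x 0.5996 ymid -0.1837 w 0.078
empty 0.02 17 yaw -1.07 face x 0.5994 ymid -0.1845 w 0.0765
fitted 0.152 18 yaw 0.22 face x 0.6189 ymid -0.4255 w 0.081Traceback (most recent call last):
  File "<stdin>", line 21, in <module>
    raise TypeError("expected non-empty vector for x")
TypeError: expected non-empty vector for x
```

>>> {"op": "play_rows", "data": {
  "deltas": [
    [0.014,0.04,-0.0056,0,0,-0.0164],
    [0.014,0.04,-0.0056,0,0,-0.0164],
    [0.014,0.04,-0.0056,0,0,-0.0164],
    [0.014,0.04,-0.0056,0,0,-0.0164],
    [0.014,0.04,-0.0056,0,0,-0.0164],
    [0.014,0.04,-0.0056,0,0,-0.0164],
    [0.014,0.04,-0.0056,0,0,-0.0164],
    [0.014,0.04,-0.0056,0,0,-0.0164],
    [0.014,0.04,-0.0056,0,0,-0.0164],
    [0.014,0.04,-0.0056,0,0,-0.0164]
  ],
  "gripper": 1
}}

```text
clock: 1.1
tool_pos: [0.3803, -0.298, 0.2004]
orientation: [180.0, -0.0, 173.8]
force: [1.3, 0.3, 0.5]
opening: 0.0877
gripper_force: 0.0
```

Run:
```python
from h import *
s,d=snap('side','s1.png');o=get_obs();print(o['tool_pos'],o['orientation'])
C=cloud('side',d)
Q=C.reshape(-1,3)
def box(nm,x,y,z):
    q=Q[(Q[:,0]>x[0])&(Q[:,0]<x[1])&(Q[:,1]>y[0])&(Q[:,1]<y[1])&(Q[:,2]>z[0])&(Q[:,2]<z[1])]
    print(nm,len(q),q.min(0).round(3),q.max(0).round(3),np.median(q,0).round(3)) if len(q) else print(nm,0)
box('tube top',(.33,.43),(-.32,-.28),(.05,.07))
box('plate',(.43,.455),(-.34,-.27),(.015,.1))
box('empty',(.58,.65),(-.24,-.13),(.015,.2))
```

```text
[ 0.38086888 -0.29499656  0.19980481] [ 1.79915730e+02 -1.76597762e-02  1.73595292e+02]
tube top 362 [ 0.33 -0.32  0.05] [ 0.43  -0.285  0.06 ] [ 0.377 -0.309  0.058]
plate 256 [ 0.43  -0.34   0.015] [ 0.455 -0.282  0.078] [ 0.441 -0.319  0.058]
empty 1258 [ 0.596 -0.229  0.015] [ 0.635 -0.144  0.16 ] [ 0.603 -0.214  0.091]
```

View pics/s1.png

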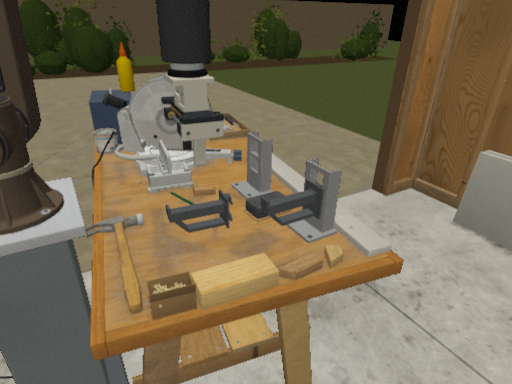

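The side view now shows the loose arm clear, at (205,212), with its plate at (228,208), and the empty upright at (257,165). Heights read 60, 78 and 160 mm, as the text says.

>>> {"op": "play_rows", "data": {
  "deltas": [
    [0,0,-0.04,0,0,0],
    [0,0,-0.04,0,0,0],
    [0,0,-0.04,0,0,0],
    [0,0,-0.035,0,0,0],
    [0,0,-0.025,0,0,0],
    [0,0,-0.012,0,0,0],
    [0,0,0,0,0,0],
    [0,0,0,0,0,0]
  ]
}}

```text
clock: 1.95
tool_pos: [0.3807, -0.2996, 0.0477]
orientation: [-180.0, 0.0, 173.9]
force: [-0.4, -0.7, -0.7]
opening: 0.0874
gripper_force: 0.0
```

>>> {"op": "play_rows", "data": {
  "deltas": [
    [0,0,0,0,0,0],
    [0,0,0,0,0,0],
    [0,0,0,0,0,0],
    [0,0,0,0,0,0],
    [0,0,0,0,0,0],
    [0,0,0,0,0,0],
    [0,0,0,0,0,0],
    [0,0,0,0,0,0]
  ],
  "gripper": -1
}}

```text
clock: 2.75
tool_pos: [0.3803, -0.2994, 0.0471]
orientation: [180.0, -0.0, 173.9]
force: [-0.8, -0.4, 1.1]
opening: 0.0291
gripper_force: 0.0
```

>>> {"op": "play_rows", "data": {
  "deltas": [
    [0,0,0,0,0,0],
    [0,0,0,0,0,0],
    [0,0,0,0,0,0]
  ]
}}

```text
clock: 3.05
tool_pos: [0.3802, -0.2994, 0.0471]
orientation: [180.0, -0.0, 173.9]
force: [-0.2, -0.2, 0.4]
opening: 0.0256
gripper_force: 30.0
```

>>> {"op": "play_rows", "data": {
  "deltas": [
    [0,0,0.015,0,0,0],
    [0,0,0.0275,0,0,0],
    [0,0,0.0275,0,0,0],
    [0,0,0.0125,0,0,0],
    [0.02,0.0245,0,0,0,0.0056],
    [0.03,0.033,0,0,0,0.0056],
    [0.03,0.033,0,0,0,0.0056],
    [0.03,0.033,0,0,0,0.0056],
    [0.021,0.024,0,0,0,0.0056],
    [0,0,0,0,0,0]
  ]
}}

```text
clock: 4.05
tool_pos: [0.487, -0.1793, 0.1125]
orientation: [180.0, 0.0, 179.1]
force: [-0.7, -0.5, -1.9]
opening: 0.0259
gripper_force: 30.0
```

>>> {"op": "play_rows", "data": {
  "deltas": [
    [0,0,0,0,0,0],
    [0,0,0,0,0,0]
  ]
}}

```text
clock: 4.25
tool_pos: [0.4842, -0.1816, 0.1126]
orientation: [180.0, -0.1, 178.9]
force: [-0.1, -0.1, -2.6]
opening: 0.0257
gripper_force: 30.0
```

Run:
```python
from h import *
a,ds=snap('side');b,dt=snap('top');print(get_obs()['tool_pos'],get_obs()['orientation'])
cv2.imwrite('pics/c2.png',np.vstack([cv2.resize(a[100:250,150:350],(800,600))[::1,:],])) 
C=cloud('top',dt)
E=C[130:260,150:240].reshape(-1,3)
q=E[(E[:,2]>.13)&(E[:,2]<.155)&(E[:,0]<.59)&(E[:,0]>.53)];print('top plate region',len(q),q.min(0).round(3) if len(q) else '',q.max(0).round(3) if len(q) else '',np.median(q,0).round(3) if len(q) else '')
Q=cloud('side',ds).reshape(-1,3)
q=Q[(Q[:,0]>.535)&(Q[:,0]<.592)&(Q[:,1]>-.23)&(Q[:,1]<-.14)&(Q[:,2]>.03)&(Q[:,2]<.17)]
print('side plate',len(q),q.min(0).round(3),q.max(0).round(3),np.median(q,0).round(3))
for n in('side','top'):
    m=camera_model(n);X=m['world_to_cam']@np.array([.5545,-.183,.14,1]);print(n,X[0]/X[2]*m['fx']+m['cx'],X[1]/X[2]*m['fy']+m['cy'])
cv2.imwrite('pics/c2.png',np.hstack([cv2.resize(a[110:230,180:300],(400,400),interpolation=cv2.INTER_CUBIC),cv2.resize(b[130:250,150:270],(400,400),interpolation=cv2.INTER_CUBIC)]))
```

```text
[ 0.48432171 -0.18188603  0.11289606] [ 1.79993470e+02 -3.72275513e-02  1.78875629e+02]
top plate region 76 [ 0.548 -0.212  0.13 ] [ 0.565 -0.179  0.148] [ 0.552 -0.191  0.142]
side plate 224 [ 0.535 -0.216  0.064] [ 0.568 -0.157  0.134] [ 0.547 -0.197  0.09 ]
side 239.29697521310544 145.585536402673
top 190.98614600669293 188.84559164271207
```

View pics/c2.png

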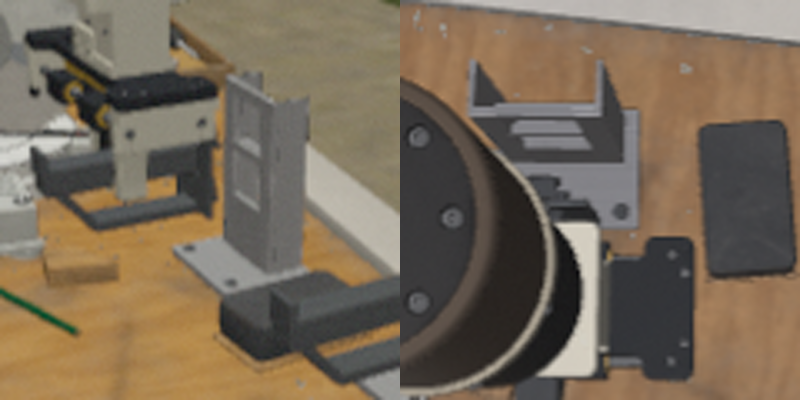

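The crops show the arm held level in front of the empty upright. The side crop has the plate at (200,180) facing the slots at (250,140–190). In the top crop the claw, at (545,190), lines up with the slot centre at about (550,135). Inserting now.

>>> {"op": "play_rows", "data": {
  "deltas": [
    [0.01,0,0,0,0,0],
    [0.0125,-0.001,0,0,0,0],
    [0.0125,-0.001,0,0,0,0],
    [0.01,0,0,0,0,0],
    [0.005,0,0,0,0,0],
    [0,0,0,0,0,0],
    [0,0,0,0,0,0]
  ]
}}

```text
clock: 5.05
tool_pos: [0.5248, -0.1829, 0.1129]
orientation: [180.0, -0.0, 178.9]
force: [0.0, 0.7, -1.9]
opening: 0.0257
gripper_force: 30.0
```

>>> {"op": "play_rows", "data": {
  "deltas": [
    [0.0025,0,0,0,0,0],
    [0.0025,0,0,0,0,0],
    [0,0,0,0,0,0],
    [0,0,0,0,0,0]
  ]
}}

```text
clock: 5.45
tool_pos: [0.5291, -0.1829, 0.1132]
orientation: [180.0, 0.0, 178.9]
force: [0.4, 0.4, -2.5]
opening: 0.0256
gripper_force: 30.0
```

>>> {"op": "play_rows", "data": {
  "deltas": [
    [0.0015,0,0,0,0,0],
    [0,0,0,0,0,0],
    [0,0,0,0,0,0]
  ]
}}

```text
clock: 5.75
tool_pos: [0.5302, -0.183, 0.1131]
orientation: [180.0, -0.0, 178.9]
force: [-0.1, -0.5, -2.9]
opening: 0.0261
gripper_force: 30.0
```

>>> {"op": "play_rows", "data": {
  "deltas": [
    [0.0015,0,0,0,0,0],
    [0,0,0,0,0,0],
    [0,0,0,0,0,0]
  ]
}}

```text
clock: 6.05
tool_pos: [0.5303, -0.183, 0.1129]
orientation: [180.0, -0.1, 178.9]
force: [-5.8, 0.4, -0.9]
opening: 0.0258
gripper_force: 30.0
```

>>> {"op": "play_rows", "data": {
  "deltas": [
    [0.0015,0,0,0,0,0],
    [0,0,0,0,0,0],
    [0,0,0,0,0,0]
  ]
}}

```text
clock: 6.35
tool_pos: [0.5303, -0.183, 0.1125]
orientation: [180.0, -0.3, 178.9]
force: [-7.4, -0.2, 1.3]
opening: 0.026
gripper_force: 30.0
```

>>> {"op": "play_rows", "data": {
  "deltas": [
    [-0.0025,0,0,0,0,0],
    [0,0,-0.006,0,0,0],
    [0,0,-0.006,0,0,0],
    [0,0,-0.003,0,0,0],
    [0,0,0,0,0,0],
    [0,0,0,0,0,0]
  ]
}}

```text
clock: 6.95
tool_pos: [0.5302, -0.1829, 0.1006]
orientation: [180.0, -0.1, 178.9]
force: [-4.5, -0.5, -4.5]
opening: 0.0258
gripper_force: 30.0
```

>>> {"op": "play_rows", "data": {
  "deltas": [
    [0,0,-0.003,0,0,0],
    [0,0,-0.002,0,0,0],
    [0,0,0,0,0,0],
    [0,0,0,0,0,0]
  ]
}}

```text
clock: 7.35
tool_pos: [0.5297, -0.1831, 0.0974]
orientation: [-180.0, -0.1, 178.9]
force: [-7.7, 0.7, 2.4]
opening: 0.0261
gripper_force: 30.0
```

>>> {"op": "play_rows", "data": {
  "deltas": [
    [0,0,-0.003,0,0,0],
    [0,0,-0.002,0,0,0],
    [0,0,0,0,0,0],
    [0,0,0,0,0,0]
  ]
}}

```text
clock: 7.75
tool_pos: [0.5298, -0.183, 0.093]
orientation: [180.0, -0.1, 178.9]
force: [-6.4, -0.6, -1.0]
opening: 0.0261
gripper_force: 30.0
```

>>> {"op": "play_rows", "data": {
  "deltas": [
    [0,0,-0.003,0,0,0],
    [0,0,-0.002,0,0,0],
    [0,0,0,0,0,0],
    [0,0,0,0,0,0]
  ]
}}

```text
clock: 8.15
tool_pos: [0.53, -0.1829, 0.0887]
orientation: [180.0, -0.1, 178.9]
force: [-4.3, -0.9, -6.3]
opening: 0.0256
gripper_force: 30.0
```

>>> {"op": "play_rows", "data": {
  "deltas": [
    [0,0,-0.0025,0,0,0],
    [0,0,0,0,0,0],
    [0,0,0,0,0,0]
  ]
}}

```text
clock: 8.45
tool_pos: [0.53, -0.183, 0.0869]
orientation: [180.0, -0.1, 178.9]
force: [-6.0, -0.5, -3.6]
opening: 0.0256
gripper_force: 30.0
```

>>> {"op": "play_rows", "data": {
  "deltas": [
    [0,0,-0.002,0,0,0],
    [0,0,-0.002,0,0,0],
    [0,0,0,0,0,0],
    [0,0,0,0,0,0]
  ]
}}

```text
clock: 8.85
tool_pos: [0.5293, -0.1831, 0.0848]
orientation: [-180.0, -0.1, 178.9]
force: [-12.7, 1.6, 7.7]
opening: 0.0256
gripper_force: 30.0
```

Run:
```python
from h import *
a,ds=snap('side');o=get_obs();print(o['tool_pos'],o['orientation'],o['force'])
Q=cloud('side',ds).reshape(-1,3)
for nm,y in(('loose',(-.23,-.14)),('fit',(-.47,-.38))):
    x0=.53 if nm=='loose' else .5485
    q=Q[(Q[:,0]>x0)&(Q[:,0]<x0+.065)&(Q[:,1]>y[0])&(Q[:,1]<y[1])&(Q[:,2]>.02)&(Q[:,2]<.15)]
    print(nm,len(q),q.min(0).round(4),q.max(0).round(4),np.percentile(q[:,2],[1,5,95,99]).round(4))
cv2.imwrite('pics/c3.png',cv2.resize(a[110:260,160:360],(800,600),interpolation=cv2.INTER_CUBIC))
```

```text
[ 0.52928668 -0.1830997   0.08482176] [-1.79990384e+02 -1.16237118e-01  1.78942643e+02] [-12.41265485   1.65090512   7.74290757]
loose 401 [ 0.5303 -0.2186  0.0366] [ 0.5948 -0.1558  0.1037] [0.0392 0.0413 0.0951 0.1029]
fit 841 [ 0.5485 -0.4595  0.0388] [ 0.6135 -0.3979  0.1178] [0.0401 0.0439 0.1099 0.1159]
```

View pics/c3.png

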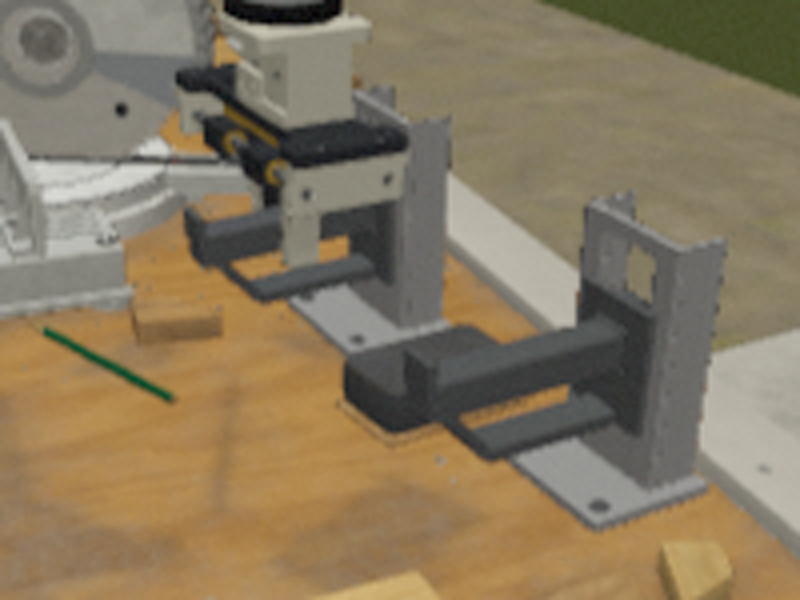

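The crop shows the arm flush on the empty upright with its rail level, at about the fitted arm's height: (370,265) against the fitted rail at (600,410). I'll press a bit more to check it has seated.

>>> {"op": "play_rows", "data": {
  "deltas": [
    [-0.002,0,-0.0015,0,0,0],
    [0,0,-0.0015,0,0,0],
    [0,0,0,0,0,0],
    [0,0,0,0,0,0]
  ]
}}

```text
clock: 9.3
tool_pos: [0.5291, -0.1832, 0.0842]
orientation: [-180.0, 0.1, 179.0]
force: [-13.7, 3.8, 19.7]
opening: 0.0258
gripper_force: 30.0
```

>>> {"op": "play_rows", "data": {
  "deltas": [
    [0,0,0.0025,0,0,0],
    [0,0,0.0015,0,0,0],
    [0,0,0,0,0,0]
  ]
}}

```text
clock: 9.6
tool_pos: [0.5292, -0.183, 0.0851]
orientation: [-180.0, 0.0, 179.0]
force: [-5.2, -0.8, -1.2]
opening: 0.0261
gripper_force: 30.0
```

>>> {"op": "play_rows", "data": {
  "deltas": [
    [0,0,0.003,0,0,0],
    [0,0,0.002,0,0,0],
    [0,0,0,0,0,0],
    [0,0,0,0,0,0]
  ]
}}

```text
clock: 10.0
tool_pos: [0.5292, -0.1829, 0.0886]
orientation: [180.0, 0.0, 178.9]
force: [-4.0, 1.2, -4.6]
opening: 0.0259
gripper_force: 30.0
```

It lifts 3.5 mm freely, which could be play under the roller. I'll press it back down firmly, then open.

>>> {"op": "play_rows", "data": {
  "deltas": [
    [0,0,-0.0035,0,0,0],
    [0,0,-0.0035,0,0,0],
    [0,0,-0.002,0,0,0],
    [0,0,0,0,0,0],
    [0,0,0,0,0,0]
  ]
}}

```text
clock: 10.5
tool_pos: [0.5293, -0.1832, 0.0841]
orientation: [-180.0, 0.1, 179.0]
force: [-11.9, 4.9, 20.9]
opening: 0.026
gripper_force: 30.0
```

>>> {"op": "play_rows", "data": {
  "deltas": [
    [0,0,0.0025,0,0,0],
    [0,0,0.001,0,0,0],
    [0,0,0,0,0,0]
  ]
}}

```text
clock: 10.8
tool_pos: [0.5294, -0.1831, 0.0846]
orientation: [-180.0, 0.0, 179.0]
force: [-5.4, 1.5, 3.2]
opening: 0.0258
gripper_force: 30.0
```

>>> {"op": "play_rows", "data": {
  "deltas": [
    [0,0,0,0,0,0],
    [0,0,0,0,0,0],
    [0,0,0,0,0,0],
    [0,0,0,0,0,0],
    [0,0,0,0,0,0],
    [0,0,0,0,0,0],
    [0,0,0,0,0,0],
    [0,0,0,0,0,0],
    [0,0,0,0,0,0],
    [0,0,0,0,0,0]
  ],
  "gripper": 1
}}

```text
clock: 11.8
tool_pos: [0.5291, -0.183, 0.0843]
orientation: [-180.0, -0.0, 178.9]
force: [-0.0, -0.2, 0.6]
opening: 0.0875
gripper_force: 0.0
```

Open. Raising straight up, then back toward the robot.

>>> {"op": "play_rows", "data": {
  "deltas": [
    [0,0,0.02,0,0,0],
    [0,0,0.04,0,0,0],
    [0,0,0.04,0,0,0],
    [0,0,0.04,0,0,0],
    [0,0,0.03,0,0,0],
    [-0.03,0,0.02,0,0,0],
    [-0.04,0,0,0,0,0],
    [-0.04,0,0,0,0,0],
    [-0.02,0,0,0,0,0],
    [0,0,0,0,0,0]
  ]
}}

```text
clock: 12.8
tool_pos: [0.4235, -0.183, 0.2369]
orientation: [180.0, 0.1, 178.9]
force: [0.7, 0.1, 0.6]
opening: 0.0875
gripper_force: 0.0
```

Run:
```python
from h import *
a,ds=snap('side');b,dt=snap('top');o=get_obs();print(o['tool_pos'],o['force'])
Q=np.r_[cloud('side',ds).reshape(-1,3)]; T=cloud('top',dt).reshape(-1,3)
for nm,y,f in(('loose',-.1835,.5995),('fit',-.4255,.619)):
  for cn,P in(('side',Q),('top',T)):
    s=lambda x0,x1,hw,z0,z1:P[(P[:,0]>f+x0)&(P[:,0]<f+x1)&(abs(P[:,1]-y)<hw)&(P[:,2]>z0)&(P[:,2]<z1)]
    q=s(-.11,-.02,.018,.088,.112); print(nm,cn,'tube top',len(q),np.percentile(q[:,2],[50,90,97]).round(4) if len(q) else '')
    for x0 in(-.11,-.05):
        q=s(x0,x0+.03,.01,.09,.112); print('   at',x0,len(q),np.median(q[:,2]).round(4) if len(q) else '')
    q=s(-.008,-.001,.04,.1,.135); print('   plate top',len(q),q[:,2].max().round(4) if len(q) else '')
    q=s(-.15,-.125,.02,.085,.13); print('   stop',len(q),np.percentile(q[:,2],97).round(4) if len(q) else '',q[:,0].min() if len(q) else '')
cv2.imwrite('pics/c4.png',cv2.resize(a[110:260,160:360],(800,600),interpolation=cv2.INTER_CUBIC))
```

```text
[ 0.42558724 -0.18301901  0.23686059] [ 1.18810579 -0.220922    0.56298471]
loose side tube top 201 [0.0956 0.0977 0.0985]
   at -0.11 29 0.0956
   at -0.05 28 0.0978
   plate top 70 0.134
   stop 65 0.1078 0.45839022998128465
loose top tube top 526 [0.098  0.1001 0.1013]
   at -0.11 141 0.0969
   at -0.05 144 0.0992
   plate top 105 0.1211
   stop 0  
fit side tube top 349 [0.0981 0.0992 0.0996]
   at -0.11 53 0.0987
   at -0.05 48 0.0986
   plate top 215 0.1349
   stop 123 0.1118 0.47975799062481184
fit top tube top 555 [0.1002 0.1021 0.1029]
   at -0.11 147 0.1003
   at -0.05 135 0.1005
   plate top 124 0.1213
   stop 82 0.1144 0.48153170549630503
```

View pics/c4.png

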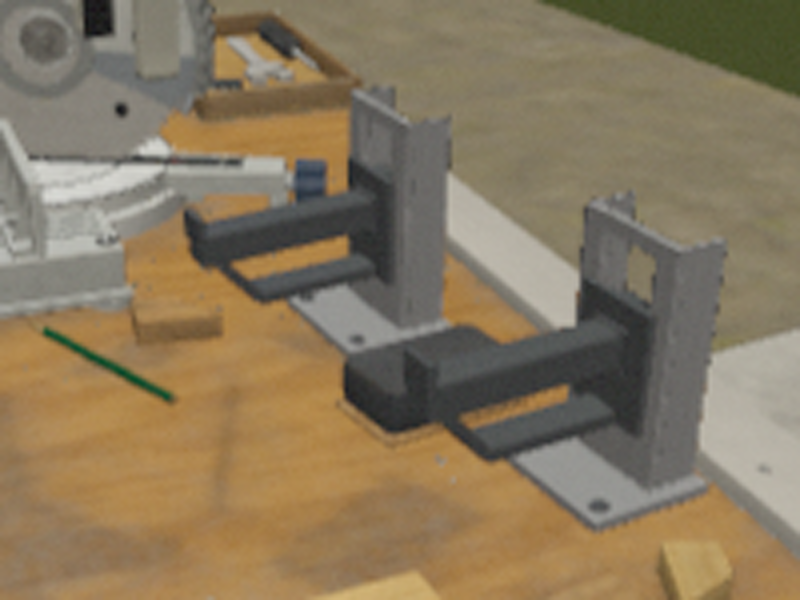

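The gripper is clear and the arm is seated at the right height: at the plate the tube top reads about 0.100, the same as the fitted one. But its free end droops about 2° (top crop end at (190,212)), probably because my push was out on the tube. I'll regrip, level it and release gently.

>>> {"op": "play_rows", "data": {
  "deltas": [
    [0.03,0,0,0,0,0],
    [0.04,0,0,0,0,0],
    [0.04,0,0,0,0,0],
    [0.02,0,-0.02,0,0,0],
    [0,0,-0.04,0,0,0],
    [0,0,-0.04,0,0,0],
    [0,0,-0.04,0,0,0],
    [0,0,-0.035,0,0,0],
    [0,0,-0.014,0,0,0],
    [0,0,0,0,0,0]
  ]
}}

```text
clock: 13.9
tool_pos: [0.5287, -0.1829, 0.0832]
orientation: [-180.0, -0.2, 178.9]
force: [-0.1, 0.2, 0.7]
opening: 0.0875
gripper_force: 0.0
```

>>> {"op": "play_rows", "data": {
  "deltas": [
    [0,0,0,0,0,0],
    [0,0,0,0,0,0],
    [0,0,0,0,0,0],
    [0,0,0,0,0,0],
    [0,0,0,0,0,0],
    [0,0,0,0,0,0],
    [0,0,0,0,0,0],
    [0,0,0,0,0,0],
    [0,0,0,0,0,0],
    [0,0,0,0,0,0]
  ],
  "gripper": -1
}}

```text
clock: 14.9
tool_pos: [0.5291, -0.183, 0.0851]
orientation: [-180.0, -0.0, 178.9]
force: [-0.0, -1.0, -0.5]
opening: 0.0257
gripper_force: 30.0
```

>>> {"op": "play_rows", "data": {
  "deltas": [
    [0,0,0.0012,0,0.0045,0],
    [0,0,0.0012,0,0.0045,0],
    [0,0,0.001,0,0.0032,0],
    [0,0,0,0,0,0],
    [0,0,0,0,0,0]
  ]
}}

```text
clock: 15.4
tool_pos: [0.5293, -0.1829, 0.0878]
orientation: [-180.0, -2.2, 178.9]
force: [-0.1, -0.5, -1.4]
opening: 0.0254
gripper_force: 30.0
```

>>> {"op": "play_rows", "data": {
  "deltas": [
    [0.0015,0,-0.0012,0,0,0],
    [0.001,0,-0.0012,0,0,0],
    [0,0,0,0,0,0],
    [0,0,0,0,0,0]
  ]
}}

```text
clock: 15.8
tool_pos: [0.5298, -0.1831, 0.086]
orientation: [-180.0, -2.3, 178.9]
force: [-6.1, 0.5, 4.6]
opening: 0.0259
gripper_force: 30.0
```

>>> {"op": "play_rows", "data": {
  "deltas": [
    [0,0,-0.0015,0,0.003,0],
    [0,0,0,0,0,0],
    [0,0,0,0,0,0]
  ]
}}

```text
clock: 16.1
tool_pos: [0.5293, -0.1831, 0.085]
orientation: [-179.9, -2.9, 178.9]
force: [-6.6, 1.1, 7.6]
opening: 0.0258
gripper_force: 30.0
```

>>> {"op": "play_rows", "data": {
  "deltas": [
    [0,0,-0.0015,0,0.002,0],
    [0,0,-0.001,0,0,0],
    [0,0,0,0,0,0],
    [0,0,0,0,0,0]
  ]
}}

```text
clock: 16.5
tool_pos: [0.5292, -0.1832, 0.0844]
orientation: [-179.9, -3.3, 179.0]
force: [-11.3, 2.8, 21.1]
opening: 0.0259
gripper_force: 30.0
```

```bash
cat > m.py <<'E'
from h import *
a,ds=snap('side');b,dt=snap('top');o=get_obs();print(o['tool_pos'],o['force'])
for cn,d in(('side',ds),('top',dt)):
  P=cloud(cn,d).reshape(-1,3)
  for nm,y,f in(('loose',-.1835,.5995),('fit',-.4255,.619)):
    r=[]
    for x0 in(-.13,-.11,-.09,-.07,-.05,-.03):
        q=P[(P[:,0]>f+x0)&(P[:,0]<f+x0+.02)&(abs(P[:,1]-y)<.01)&(P[:,2]>.088)&(P[:,2]<.108)]
        r.append((x0,len(q),np.median(q[:,2]).round(4) if len(q)>8 else None))
    print(cn,nm,*[i[2] for i in r])
    q=P[(P[:,0]>f-.09)&(P[:,0]<f-.0)&(abs(P[:,1]-y)<.04)&(P[:,2]>.02)&(P[:,2]<.07)]
    if len(q)>20: print('  low z',np.percentile(q[:,2],[1,3]).round(4))
E
python3 m.py
```

```text
[ 0.5292304  -0.18317107  0.08437773] [-11.0671516    3.42390229  20.10502444]
side loose 0.0941 0.0949 0.0955 None None None
  low z [0.0225 0.0242]
side fit 0.0987 0.0986 0.0987 0.0987 0.0986 0.0986
  low z [0.0213 0.0235]
top loose 0.096 0.0965 None None None None
top fit 0.0999 0.1002 0.1005 0.1002 0.1002 0.1004
  low z [0.0263 0.0363]
```

>>> {"op": "play_rows", "data": {
  "deltas": [
    [-0.001,0,0.003,0,0,0],
    [-0.001,0,0.0025,0,0.004,0],
    [0,0,0.001,0,0.004,0],
    [0,0,0,0,0,0],
    [0,0,0,0,0,0]
  ]
}}

```text
clock: 17.1
tool_pos: [0.5297, -0.1829, 0.0875]
orientation: [-179.9, -4.6, 178.9]
force: [-0.1, -0.3, -2.3]
opening: 0.0254
gripper_force: 30.0
```

```bash
python3 m.py
```

```text
[ 0.52961099 -0.18293657  0.08765604] [-0.36318655  1.11032094 -2.76793055]
side loose 0.0983 0.0987 0.0986 None None None
  low z [0.0208 0.0229]
side fit 0.0986 0.0985 0.0986 0.0988 0.0986 0.0986
  low z [0.0211 0.0234]
top loose 0.1003 0.1002 None None None None
top fit 0.1005 0.1001 0.1003 0.1001 0.1003 0.1004
  low z [0.0256 0.0323]
```

The arm is now level and exactly at the fitted one's height. Opening here.

>>> {"op": "play_rows", "data": {
  "deltas": [
    [0,0,0,0,0,0],
    [0,0,0,0,0,0],
    [0,0,0,0,0,0],
    [0,0,0,0,0,0],
    [0,0,0,0,0,0],
    [0,0,0,0,0,0],
    [0,0,0,0,0,0],
    [0,0,0,0,0,0],
    [0,0,0,0,0,0],
    [0,0,0,0,0,0]
  ],
  "gripper": 1
}}

```text
clock: 18.2
tool_pos: [0.5295, -0.183, 0.088]
orientation: [-179.9, -4.5, 178.9]
force: [0.1, -0.4, -0.2]
opening: 0.0875
gripper_force: 0.0
```

>>> {"op": "play_rows", "data": {
  "deltas": [
    [0,0,0.02,0,0,0],
    [0,0,0.04,0,0,0],
    [0,0,0.04,0,0,0],
    [0,0,0.04,0,0,0],
    [0,0,0.03,0,0,0],
    [-0.03,0,0.02,0,0,0],
    [-0.04,0,0,0,0,0],
    [-0.04,0,0,0,0,0],
    [-0.02,0,0,0,0,0],
    [0,0,0,0,0,0]
  ]
}}

```text
clock: 19.2
tool_pos: [0.4238, -0.183, 0.2406]
orientation: [-179.9, -4.5, 178.9]
force: [1.0, -0.3, 0.7]
opening: 0.0876
gripper_force: 0.0
```

```bash
python3 m.py
```

```text
[ 0.42597514 -0.1830465   0.24041243] [ 0.03191396 -0.2905895  -0.28476844]
side loose 0.0946 0.0951 0.096 0.0968 0.0973 0.0979
  low z [0.021  0.0234]
side fit 0.0988 0.0988 0.0986 0.0987 0.0988 0.0985
  low z [0.0215 0.0229]
top loose None 0.0969 0.0978 0.0984 0.0989 0.0998
  low z [0.0277 0.0361]
top fit 0.1002 0.1007 0.1005 0.1001 0.1006 0.1007
  low z [0.0244 0.033 ]
```

The arm settles back to the same roughly 2° each time it is released. That is the 2 mm claw play (8 mm gap on 6 mm steel), so it is its natural resting pose, seated at the right height. Handing in.

```bash
python3 -c "
from plant import *
print(close_job())"
```

```text
the job is handed in; nothing more can be done
None
```

The loose arm is in both slots of the empty upright, pressed past the roller and released, and the job is handed in; at the plate its height matches the fitted arm to about 1 mm, but its free end rests about 2° low, apparently from play in the claws, and I never touched the sanding block.

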